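# Flip the stock tags to match the workshop's parts bins

## Robot

A 6-joint arm with a two-finger parallel gripper is mounted at the origin on the work surface. World frame = base frame: x ahead of the robot, y to its left, z up, the work surface at z = 0. Lengths are in m, angles in rad, forces in N, time in s.
With the tool pointing down it reaches from about 0.325 to 0.875 m from the base axis. Payload 4.4 kg.
Tool frame: the origin (TCP) lies midway between the tips of the shut fingers; the grasp point (between the pads) lies arm.tcp_to_grasp behind it (arm.tcp_to_grasp is the distance from the TCP to the grasp point, in m); z points along the fingers, y is the line along which they close (so a half turn about z gives the same grasp; the last joint's range is limited). The gripper opens to 85 mm and grips with 20 to 120 N. Pads are 22 mm wide; open, the fingers measure 114 mm over their backs; the gripper's body (76 mm by 85 mm) begins 54 mm behind the grasp point. The pads swing forward as they close: fully open they stand 13 mm farther back than shut.
Start: joints at [1.002, 0.207, 1.542, -0, 1.393, -0.15], TCP at [0.234, 0.525, 0.203] pointing down, gripper open.
Joint ranges: [-2.73, 2.73], [-0.86, 2.22], [0.23, 2.46], [-1.11, 4.25], [0.08, 2.63], [-2.82, 2.82]. Speed limits (rad/s): [2.79, 2.79, 3.14, 3.14, 3.14, 3.14].

## Interface

Orientations are given as a unit quaternion [w, x, y, z].
In Python, from bench import arm, get_image, get_calibration gives the robot as it stands.
- The arm moves only by the tool jog_arm, never from a script. Its arguments are lists of equal length, an entry for each row: "jaw": the opening, from 0 (shut) to 1 (fully open); "delta_pos": the shift along the tool's x, y, z in m, a list of three; "turn": the turn, a rotation vector about the tool's x, y, z in rad, a list of three. In form: {"jaw": [jaw, ...], "delta_pos": [[dx, dy, dz], ...], "turn": [[ax, ay, az], ...]}. A call has exactly 10 rows; each row is the pose to reach, as a shift and turn from the pose commanded when the call began, along the tool's axes at that moment; what a row does not reach only later rows make up. A row lasts 1/12 s, in which the tool goes at most 41.7 mm and 7.16 degrees, less where a joint would pass 70% of its speed; a pose out of reach is approached as far as the arm can. A call with a gripper value outside its range is refused whole. The fingers move at their own pace and stop on an object; "force" is the grip in N (left out, the last holds). Time passes only in rows, so rows that repeat a pose let the fingers close, or fill a call up. It gives the time, the measured TCP pose, the force, the opening and the grip force at its end, in the units of the state.
- arm.get_state(): the state, without advancing time (a new reading comes with each control period).
- get_image(name): name is "side" or "top"; returns the picture (400x640x3 uint8, red, green, blue); there is no depth.
- get_calibration(name): a dict with "vfov" (degrees; the focal length in pixels is half the picture's height over the tangent of half this angle, whatever the lens; pixels are square), "cx", "cy" (the principal point, pixels), "xyz" and "rotation" of the camera in the world. Camera axes: x right, y up, looking along -z (the intrinsics and any distortion apply to the point x, -y, -z); pixel columns grow to the right and rows downward; lengths in m; the calibration is good to about 2 mm. A picture is of the moment at which its call begins. get_calibration takes no time and is no camera call.
- arm.close_job(): hands the job in; it is judged then, once.
The state is a dict: "time": time; "joints": joint angles; "joint_velocities": joint speeds; "joint_torque": joint torques, N m; "tool_pos": TCP position; "tcp_rot": TCP orientation; "wrist_force": force on the tool from outside, world axes, zero at the start; "ft_torque": the same for the moment, N m; "gripper_width": finger opening in m; "grasp_force": force on a finger pad.
Only numpy, scipy, OpenCV 4.12 (cv2) and the standard library are available. Lean on these libraries where they do the work, as an engineer would, in place of code of your own. Each camera call takes 0.05 s, during which the arm holds its last target. There are 200 camera calls.

## Task

Each parts bin on the board has a hinged two-colour tag in front of it. Push the wrong tags over so that only the two bins heaped full have their tags tipped green face up, and the two nearly empty bins have theirs tipped red face up. Pick nothing up, and leave the bins and everything else where they stand.

Things in the scene. Friction and masses are not known exactly. Their poses are not given: they have to be found in the camera images.
- tag_a (a joint): Angle (rad) of two-colour tag a from upright. +0.8: on its stop, tipped to the stand's +y, green face up; -0.8: on its stop, tipped to -y, red up. Stiff flap 60 mm wide along the hinge, 6 mm thick, reaching 48 mm from it, 40 g. Swings almost freely; pushed past upright it drops onto the other stop in about 0.5 s. At a stop its free edge is 34 mm sideways of and 33 mm above the hinge.
- hinge_a (a point): Middle of the hinge axis of tag a, 55 mm above the bench, on a fixed dark steel stand (80 mm along the hinge, 34 mm across, at most 6 mm higher than the hinge). x: along the hinge, towards the bins; y: left across it; z: up. The four stands, in any order, are in a row 140 mm apart along y.
- tag_b (a joint): Angle (rad) of two-colour tag b from upright. +0.8: on its stop, tipped to the stand's +y, green face up; -0.8: on its stop, tipped to -y, red up. Stiff flap 60 mm wide along the hinge, 6 mm thick, reaching 48 mm from it, 40 g. Swings almost freely; pushed past upright it drops onto the other stop in about 0.5 s. At a stop its free edge is 34 mm sideways of and 33 mm above the hinge.
- hinge_b (a point): Middle of the hinge axis of tag b, 55 mm above the bench, on a fixed dark steel stand (80 mm along the hinge, 34 mm across, at most 6 mm higher than the hinge). x: along the hinge, towards the bins; y: left across it; z: up. The four stands, in any order, are in a row 140 mm apart along y.
- tag_c (a joint): Angle (rad) of two-colour tag c from upright. +0.8: on its stop, tipped to the stand's +y, green face up; -0.8: on its stop, tipped to -y, red up. Stiff flap 60 mm wide along the hinge, 6 mm thick, reaching 48 mm from it, 40 g. Swings almost freely; pushed past upright it drops onto the other stop in about 0.5 s. At a stop its free edge is 34 mm sideways of and 33 mm above the hinge.
- hinge_c (a point): Middle of the hinge axis of tag c, 55 mm above the bench, on a fixed dark steel stand (80 mm along the hinge, 34 mm across, at most 6 mm higher than the hinge). x: along the hinge, towards the bins; y: left across it; z: up. The four stands, in any order, are in a row 140 mm apart along y.
- tag_d (a joint): Angle (rad) of two-colour tag d from upright. +0.8: on its stop, tipped to the stand's +y, green face up; -0.8: on its stop, tipped to -y, red up. Stiff flap 60 mm wide along the hinge, 6 mm thick, reaching 48 mm from it, 40 g. Swings almost freely; pushed past upright it drops onto the other stop in about 0.5 s. At a stop its free edge is 34 mm sideways of and 33 mm above the hinge.
- hinge_d (a point): Middle of the hinge axis of tag d, 55 mm above the bench, on a fixed dark steel stand (80 mm along the hinge, 34 mm across, at most 6 mm higher than the hinge). x: along the hinge, towards the bins; y: left across it; z: up. The four stands, in any order, are in a row 140 mm apart along y.
- bin_a: Loose open blue bin, 115 mm deep (x) by 100 mm wide (y) by 55 mm high (contents up to 70 mm), heaped full of steel bolts. Origin: centre of its underside. Each bin stands behind its own tag: its centre is about 130 mm from that tag's hinge, in the stand's +x direction. Which bin is in which place varies.
- bin_b: Loose open blue bin, 115 mm deep (x) by 100 mm wide (y) by 55 mm high (contents up to 70 mm), heaped full of brass nuts. Origin: centre of its underside. Each bin stands behind its own tag: its centre is about 130 mm from that tag's hinge, in the stand's +x direction. Which bin is in which place varies.
- bin_c: Loose open blue bin, 115 mm deep (x) by 100 mm wide (y) by 55 mm high (contents up to 70 mm), nearly empty: three steel bolts on its floor. Origin: centre of its underside. Each bin stands behind its own tag: its centre is about 130 mm from that tag's hinge, in the stand's +x direction. Which bin is in which place varies.
- bin_d: Loose open blue bin, 115 mm deep (x) by 100 mm wide (y) by 55 mm high (contents up to 70 mm), nearly empty: two brass nuts on its floor. Origin: centre of its underside. Each bin stands behind its own tag: its centre is about 130 mm from that tag's hinge, in the stand's +x direction. Which bin is in which place varies.
- board: Fixed plywood board, 300 x 600 x 10 mm, carrying the four stands in a row near its front edge and the four bins behind them. Origin: centre of its underside; x towards the bins, y along the row.
- socket_mid (a point): Centre of the steel socket, 24 mm across, 30 mm high, loose on the front edge of the board. Bystander, to be left alone.
- bearing_mid (a point): Centre of the steel bearing ring, 42 mm across, 14 mm high, loose on the front edge of the board. Bystander, to be left alone.
- eraser_mid (a point): Centre of the orange block eraser, 50 x 24 x 18 mm, loose on the front edge of the board. Bystander, to be left alone.
- mug_mid (a point): Centre of the white mug, 76 mm across, 90 mm high, on the bench to the right. Bystander, to be left alone.
- spray_can_mid (a point): Centre of the red spray can, 60 mm across, 170 mm high, on the bench to the left. Bystander, to be left alone.
- tape_roll_mid (a point): Centre of the yellow roll of tape, 90 mm across, 24 mm high, on the bench to the left. Bystander, to be left alone.
- wrench_mid (a point): Centre of the steel wrench, 170 mm long, lying on the bench to the right. Bystander, to be left alone.
There are look-alikes about, which are no part of the job. What is shaped like the bin_a but turquoise is not meant.

How it is judged:
By the outcome, as a careful person would: the job done as asked, in the order asked, and still so for the second after the job is handed in, with the robot touching nothing.
It also fails if it takes over 51 s, if anything falls off the work surface, if the arm or the gripper's body presses on something with over 40 N, if the wrist force passes 120 N, or if a joint passes its speed limit or range.

## Working session

There is one attempt and no reset: what is moved stays moved. The work goes in short steps, Python scripts to look and compute and a tool call to move; the robot and the scene stay as the last step left them, time stands still between calls to the robot, and variables do not carry over. Pictures are saved under pics/ and viewed, at most 11 in all, crops included, and the job is handed in when it is done.

Besides the shell and the picture viewer there is one more tool, called after "Emit:" in YAML: its name, and indented under it one key for each argument. jog_arm: Moves the arm, as the interface text tells. Its arguments: {"type":"object","properties":{"jaw":{"type":"array"},"delta_pos":{"type":"array"},"turn":{"type":"array"},"force":{"type":"number"}},"required":["jaw","delta_pos","turn"]}

```bash
mkdir -p pics
python3 - <<'E'
from bench import arm,get_image,get_calibration
import cv2
for n in("top","side"):
    cv2.imwrite(f"pics/{n}0.png",get_image(n)[:,:,::-1]); print(n,get_calibration(n))
s=arm.get_state();print(s["time"],s["tool_pos"],s["tcp_rot"],s["gripper_width"],arm.tcp_to_grasp)
E
```

```text
top {'vfov': 51.327658438857554, 'cx': 324.28476014735617, 'cy': 200.00596309372654, 'xyz': array([3.14117693e-01, 5.50054452e-04, 1.50433341e+00]), 'rotation': array([ 0.71144067,  0.05853293, -0.0616557 , -0.69758486])}
side {'vfov': 53.744093117061965, 'cx': 319.26474103045945, 'cy': 197.74769559102918, 'xyz': array([-0.07006855, -0.8067819 ,  0.78743978]), 'rotation': array([ 0.8352668 ,  0.43692701, -0.15860927, -0.29371288])}
0.1 [0.23342896 0.52465214 0.20181117] [-3.65945372e-04  2.07882818e-01  9.78153157e-01 -1.00081997e-03] 0.08526463018511261 0.0187
```

View pics/top0.png

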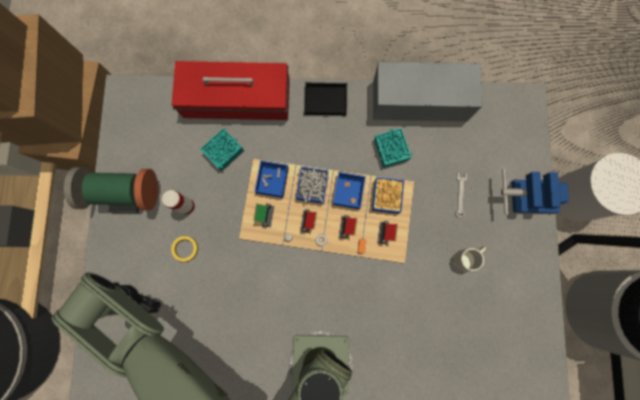

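View pics/side0.png

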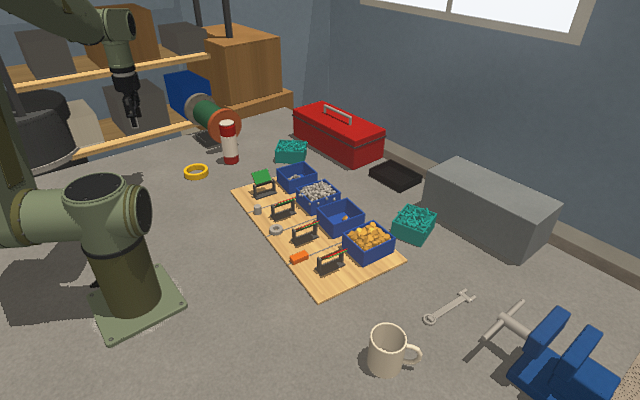

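Bins left to right (top view): three bolts (271,180), heaped bolts (312,185), two nuts (349,190) and heaped nuts (388,196). The turquoise look-alikes are at (222,149) and (393,147). The tags are green (263,214), red (310,221), red (349,228) and red (390,233). So tags 1, 2 and 4 are wrong and tag 3 is right.

```bash
cat > h.py <<'E'
import numpy as np,cv2
from bench import arm,get_image,get_calibration
from scipy.spatial.transform import Rotation as R
def ray(n,uv,z):
    c=get_calibration(n);f=200/np.tan(np.radians(c["vfov"]/2));q=c["rotation"]
    d=R.from_quat(np.r_[q[1:],q[0]]).apply([(uv[0]-c["cx"])/f,-(uv[1]-c["cy"])/f,-1])
    return c["xyz"]+d*(z-c["xyz"][2])/d[2]
def blobs(im,col):
    h=cv2.cvtColor(im,cv2.COLOR_RGB2HSV);H,S,V=cv2.split(h)
    m={"red":((H<6)|(H>172))&(S>150)&(V>60),"green":(H>45)&(H<75)&(S>130)&(V>50),"blue":(H>100)&(H<125)&(S>140)&(V>40)}[col]
    n,l,s,c=cv2.connectedComponentsWithStats(m.astype(np.uint8))
    return [(c[i].round(1),s[i].tolist()) for i in range(1,n) if s[i][4]>25]
E
python3 - <<'E'
from h import *
t=cv2.imread("pics/top0.png")[:,:,::-1];s=cv2.imread("pics/side0.png")[:,:,::-1]
for col in("red","green","blue"):
    for c,b in blobs(t,col):
        if 240<c[0]<420 and 150<c[1]<260: print("top",col,c,b,ray("top",c,.072 if col!="blue" else .05)[:2].round(4))
    for c,b in blobs(s,col):
        if 230<c[0]<410 and 150<c[1]<300: print("side",col,c,b,ray("side",c,.072 if col!="blue" else .05)[:2].round(4))
a=cv2.resize(t[150:270,235:420],None,fx=4,fy=4,interpolation=3)
b=cv2.resize(s[155:305,225:415],None,fx=4,fy=4,interpolation=3)
cv2.imwrite("pics/tc.png",a[:,:,::-1]);cv2.imwrite("pics/sc.png",b[:,:,::-1])
E
```

```text
top red [309.2 220. ] [304, 212, 11, 17, 143] [0.489  0.0474]
top red [349.1 225.9] [344, 218, 12, 17, 151] [ 0.4713 -0.0909]
top red [389.4 231.8] [384, 224, 12, 17, 165] [ 0.4536 -0.2301]
side red [230.9 160.2] [224, 156, 14, 9, 88] [0.4848 0.387 ]
side red [334.  253.2] [322, 249, 25, 10, 40] [ 0.4548 -0.2302]
top green [261.1 213. ] [256, 206, 11, 15, 124] [0.5101 0.2149]
side green [260.9 176.2] [252, 169, 19, 16, 179] [0.5113 0.2225]
top blue [271.6 179.5] [256, 162, 31, 34, 667] [0.6346 0.1861]
top blue [348.3 190.2] [334, 174, 30, 34, 682] [ 0.6012 -0.0883]
side blue [298.2 174.3] [277, 161, 43, 30, 520] [0.6413 0.1825]
side blue [338.3 209.8] [316, 186, 48, 39, 353] [ 0.6123 -0.0691]
side blue [355.1 228.6] [343, 221, 28, 21, 71] [ 0.5894 -0.1706]
side blue [384.8 234.1] [372, 220, 24, 28, 84] [ 0.6397 -0.2428]
```

View pics/tc.png

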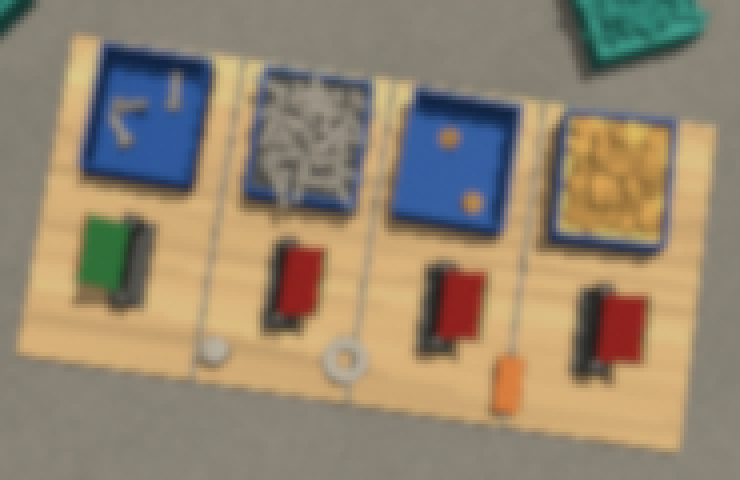

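View pics/sc.png

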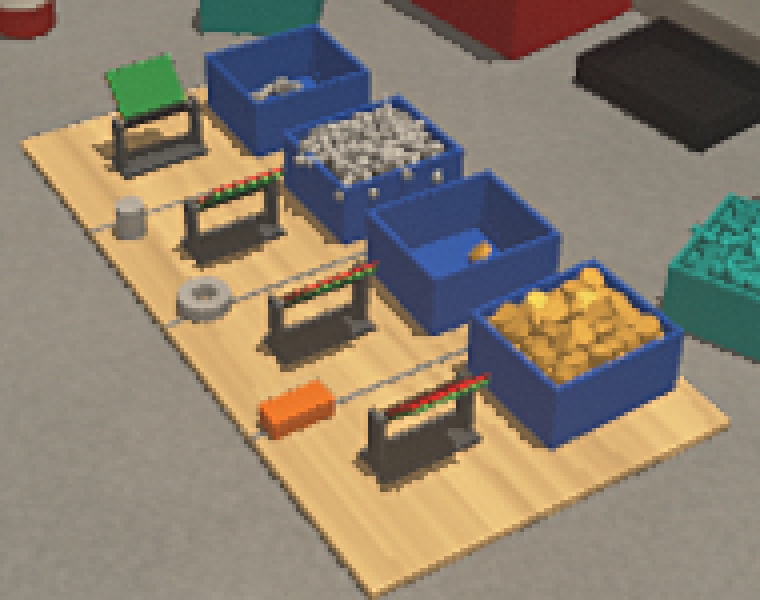

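Top crop: the tags are green at bin 1 and red at bins 2–4, and bins 2 and 4 are heaped. Bystanders on the front edge are the socket, ring and eraser. Tag 3 stays; tags 1, 2 and 4 get pushed over. First I approach the +y side of tag 1, with the fingers shut and aligned to the row.

Emit:
jog_arm:
  jaw: [0,0,0,0,0,0,0,0,0,0]
  delta_pos:
    - [-0.0364,-0.0119,0]
    - [-0.0727,-0.0238,0]
    - [-0.109,-0.0358,0]
    - [-0.1454,-0.0477,0]
    - [-0.1818,-0.0596,0]
    - [-0.2181,-0.0715,0]
    - [-0.2545,-0.0834,0]
    - [-0.2908,-0.0954,0]
    - [-0.3272,-0.1073,0]
    - [-0.3635,-0.1192,0]
  turn:
    - [0,0,-0.05]
    - [0,0,-0.1]
    - [0,0,-0.15]
    - [0,0,-0.2]
    - [0,0,-0.25]
    - [0,0,-0.293]
    - [0,0,-0.293]
    - [0,0,-0.293]
    - [0,0,-0.293]
    - [0,0,-0.293]

```text
time: 0.93
tool_pos: [0.5182, 0.2669, 0.2023]
tcp_rot: [-0.0, 0.063, 0.998, -0.0]
wrist_force: [-0.5, 0.9, 0.4]
gripper_width: -0.0001
grasp_force: 0.0
```

Emit:
jog_arm:
  jaw: [0,0,0,0,0,0,0,0,0,0]
  delta_pos:
    - [0,0,0.03]
    - [0,0,0.06]
    - [0,0,0.09]
    - [0,0,0.11]
    - [0,0,0.12]
    - [0,0,0.125]
    - [0,0,0.125]
    - [0,0,0.125]
    - [0,0,0.125]
    - [0,0,0.125]
  turn:
    - [0,0,0]
    - [0,0,0]
    - [0,0,0]
    - [0,0,0]
    - [0,0,0]
    - [0,0,0]
    - [0,0,0]
    - [0,0,0]
    - [0,0,0]
    - [0,0,0]

```text
time: 1.77
tool_pos: [0.5189, 0.2692, 0.0798]
tcp_rot: [0.002, 0.063, 0.998, 0.001]
wrist_force: [1.0, -0.0, -0.1]
gripper_width: 0.0003
grasp_force: 0.0
```

Run:
```python
from h import *
t=get_image("top");s=get_image("side")
a=cv2.resize(t[150:270,235:420],None,fx=4,fy=4,interpolation=3)[:280]
b=cv2.resize(s[130:305,225:415],None,fx=4,fy=4,interpolation=3)[:320]
b=cv2.copyMakeBorder(b,0,0,0,0,0);a=cv2.copyMakeBorder(a,0,0,0,20,0)
cv2.imwrite("pics/near1.png",np.vstack([a[:,:760],b])[:,:,::-1])
```

```text
(no output)
```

View pics/near1.png

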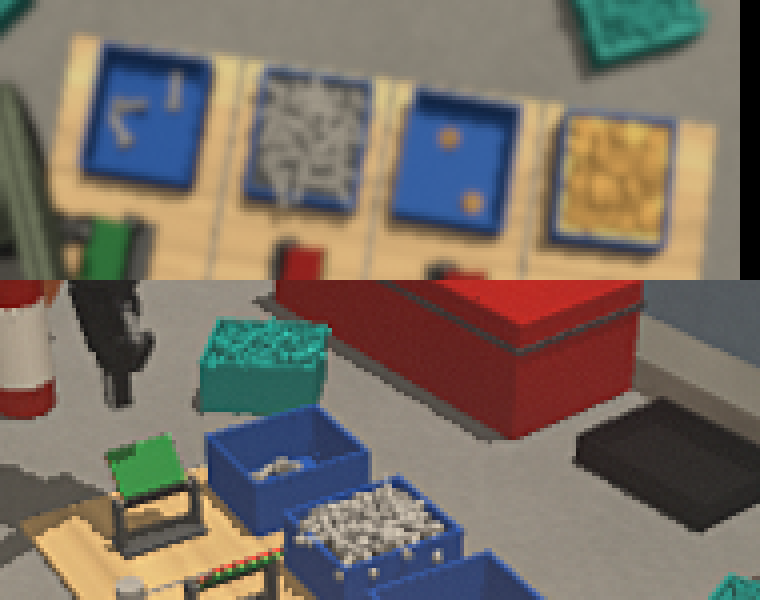

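The picture shows the fingertip at side pixel (254,161), beyond the green flap's free edge at about (256,170). A quick ray check follows.

Run:
```python
from h import *
for uv in((254,161),(255,160)):print(ray("side",uv,.08))
```

```text
[0.54155526 0.31662576 0.08      ]
[0.54830787 0.32077898 0.08      ]
```

Run:
```python
from h import *
def proj(n,p):
    c=get_calibration(n);f=200/np.tan(np.radians(c["vfov"]/2));q=c["rotation"]
    v=R.from_quat(np.r_[q[1:],q[0]]).inv().apply(np.array(p)-c["xyz"]);return (c["cx"]-f*v[0]/v[2],c["cy"]+f*v[1]/v[2])
s=arm.get_state();print(s["tool_pos"],s["joints"])
for n in("side","top"):print(n,proj(n,s["tool_pos"]),proj(n,s["tool_pos"]+[0,0,.07]),proj(n,[.508,.199,.055]))
im=get_image("side");o=cv2.imread("pics/side0.png")[:,:,::-1]
d=np.abs(im.astype(int)-o).max(2)>40
cv2.imwrite("pics/d.png",cv2.resize(np.hstack([im[100:200,210:300],o[100:200,210:300]]),None,fx=4,fy=4,interpolation=0)[:,:,::-1])
ys,xs=np.nonzero(d[:,235:275]); 
for r in range(140,185): 
    k=xs[ys==r]+235
    if len(k):print(r,k.min(),k.max(),len(k),end="; ")
```

```text
[0.51837692 0.26902404 0.07928967] [ 3.30554692e-01  3.51317668e-01  1.63131925e+00  3.58827882e-05
  1.15637179e+00 -1.11460908e+00]
side (np.float64(255.41294326249312), np.float64(168.37499040863636)) (np.float64(253.70814112302403), np.float64(150.72190794060833)) (np.float64(264.1156936854261), np.float64(183.53577552894902))
top (np.float64(245.23557188081926), np.float64(210.03533155158925)) (np.float64(241.38203709803423), np.float64(206.93808131613886)) (np.float64(266.29799671209537), np.float64(214.3644194884748))
140 245 256 12; 141 245 257 13; 142 245 257 13; 143 246 262 15; 144 246 263 16; 145 246 263 18; 146 246 263 18; 147 247 262 16; 148 249 262 14; 149 249 261 13; 150 249 261 13; 151 249 260 12; 152 251 260 10; 153 251 257 7; 154 251 257 7; 155 251 257 6; 156 251 257 7; 157 251 257 6; 158 251 257 7; 159 251 257 7; 160 251 257 7; 161 251 256 6; 171 257 257 1; 172 255 258 4; 173 252 258 7; 174 252 256 5; 175 254 254 1; 178 240 241 2; 179 237 242 6; 180 235 244 10; 181 235 247 12; 182 235 249 15; 183 235 250 16; 184 235 252 18;
```

View pics/d.png

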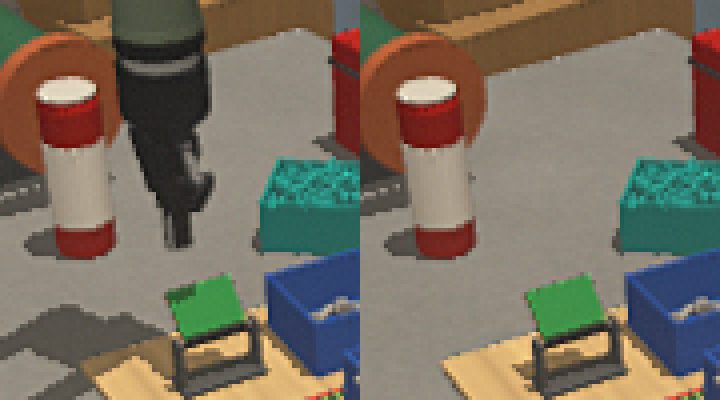

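Side view: the tip is really seen at (254,161), 7 px higher than the predicted (255,168). I compare with the start image before pushing.

```bash
cat >> h.py <<'E'
def proj(n,p):
    c=get_calibration(n);f=200/np.tan(np.radians(c["vfov"]/2));q=c["rotation"]
    v=R.from_quat(np.r_[q[1:],q[0]]).inv().apply(np.array(p)-c["xyz"]);return np.array((c["cx"]-f*v[0]/v[2],c["cy"]+f*v[1]/v[2])).round(1)
E
python3 - <<'E'
from h import *
p=[.2334,.5247,.2018]
for w in(-.03,.03):
  q=np.array(p)+[.407*w,.913*w,.013];print(proj("side",q),proj("top",q))
o=cv2.imread("pics/side0.png");t=cv2.imread("pics/top0.png");n=get_image("top")[:,:,::-1]
f=lambda i:cv2.resize(i,None,fx=5,fy=5,interpolation=0)
cv2.imwrite("pics/e.png",np.hstack([f(o[60:140,100:150]),f(t[270:350,100:170][:80]),f(n[180:260,225:265])]))
E
```

```text
[138.4 133.6] [156.2 299.6]
[140.3 126.3] [138.8 291. ]
```

View pics/e.png

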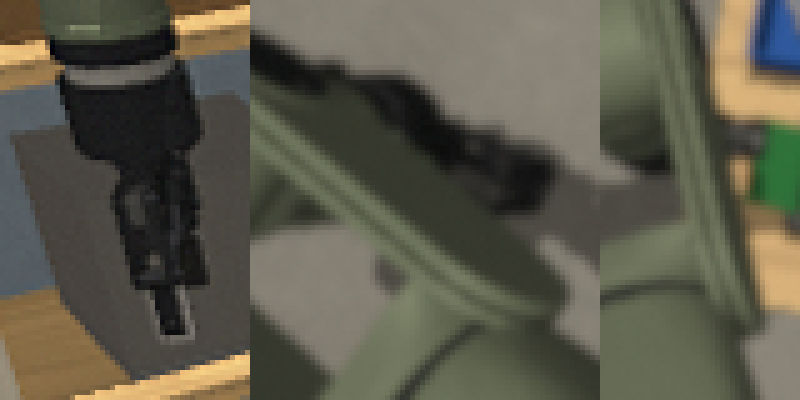

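The tip looks about 25 mm higher than the TCP says in both images. Pushing now is harmless either way: too high simply misses. I push, then check.

Emit:
jog_arm:
  jaw: [0,0,0,0,0,0,0,0,0,0]
  delta_pos:
    - [0,-0.01,0]
    - [0,-0.02,0]
    - [0,-0.03,0]
    - [0,-0.04,0]
    - [0,-0.05,0]
    - [0,-0.06,0]
    - [0,-0.07,0]
    - [0,-0.078,0]
    - [0,-0.08,0]
    - [0,-0.08,0]
  turn:
    - [0,0,0]
    - [0,0,0]
    - [0,0,0]
    - [0,0,0]
    - [0,0,0]
    - [0,0,0]
    - [0,0,0]
    - [0,0,0]
    - [0,0,0]
    - [0,0,0]

```text
time: 2.8
tool_pos: [0.5074, 0.1885, 0.0779]
tcp_rot: [-0.0, 0.064, 0.998, 0.0]
wrist_force: [-0.1, 1.0, 0.3]
gripper_width: -0.0002
grasp_force: 0.0
```

Run:
```python
from h import *
im=get_image("side");print(arm.get_state()["tool_pos"],blobs(im,"green"),[b for b in blobs(im,"red") if b[0][1]>150 and b[0][0]>240], proj("side",arm.get_state()["tool_pos"]))
cv2.imwrite("pics/f.png",cv2.resize(im[110:260,220:360],None,fx=4,fy=4,interpolation=3)[:,:,::-1])
```

```text
[0.50754199 0.18899389 0.07796734] [(array([266.1, 176.5]), [262, 173, 8, 8, 44])] [(array([333.6, 253.3]), [322, 249, 24, 10, 39])] [265.1 179.1]
```

View pics/f.png

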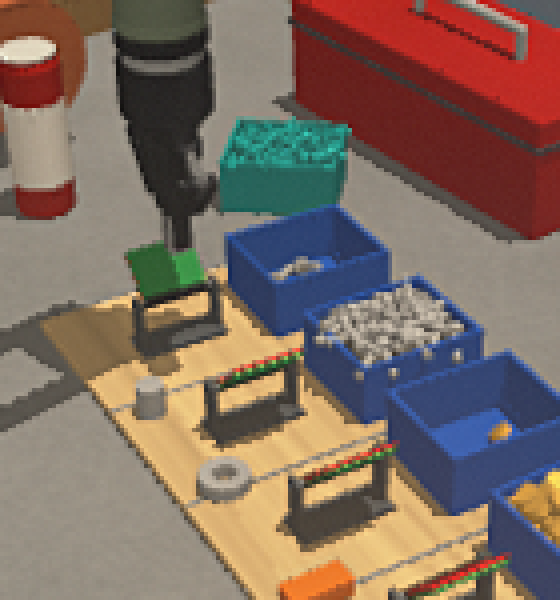

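The fingertip hangs over the flap at (265,172) and the flap has not moved. So the real tip is about 26 mm above the reported TCP. I back off, go lower, then push part-way and check.

Emit:
jog_arm:
  jaw: [0,0,0,0,0,0,0,0,0,0]
  delta_pos:
    - [0,0.03,0]
    - [0,0.06,0]
    - [0,0.08,0]
    - [0,0.08,0]
    - [0,0.08,0.01]
    - [0,0.08,0.02]
    - [0,0.08,0.025]
    - [0,0.07,0.025]
    - [0,0.06,0.025]
    - [0,0.05,0.025]
  turn:
    - [0,0,0]
    - [0,0,0]
    - [0,0,0]
    - [0,0,0]
    - [0,0,0]
    - [0,0,0]
    - [0,0,0]
    - [0,0,0]
    - [0,0,0]
    - [0,0,0]

```text
time: 3.68
tool_pos: [0.5142, 0.2431, 0.0556]
tcp_rot: [0.0, 0.065, 0.998, 0.006]
wrist_force: [-9.5, 23.0, 26.2]
gripper_width: -0.0002
grasp_force: 15.2
```

Emit:
jog_arm:
  jaw: [0,0,0,0,0,0,0,0,0,0]
  delta_pos:
    - [0,-0.005,0]
    - [0,-0.01,0]
    - [0,-0.015,0]
    - [0,-0.02,0]
    - [0,-0.02,0]
    - [0,-0.02,0]
    - [0,-0.02,0]
    - [0,-0.02,0]
    - [0,-0.02,0]
    - [0,-0.02,0]
  turn:
    - [0,0,0]
    - [0,0,0]
    - [0,0,0]
    - [0,0,0]
    - [0,0,0]
    - [0,0,0]
    - [0,0,0]
    - [0,0,0]
    - [0,0,0]
    - [0,0,0]

```text
time: 4.52
tool_pos: [0.5111, 0.2191, 0.0527]
tcp_rot: [-0.0, 0.063, 0.998, -0.0]
wrist_force: [0.6, -0.5, -0.3]
gripper_width: 0.0003
grasp_force: 0.0
```

Run:
```python
from h import *
im=get_image("side");print(arm.get_state()["tool_pos"],blobs(im,"green"), proj("side",arm.get_state()["tool_pos"]))
cv2.imwrite("pics/g.png",cv2.resize(im[110:210,220:320],None,fx=5,fy=5,interpolation=3)[:,:,::-1])
```

```text
[0.5110999  0.21911845 0.0527163 ] [] [261.8 181.3]
```

View pics/g.png

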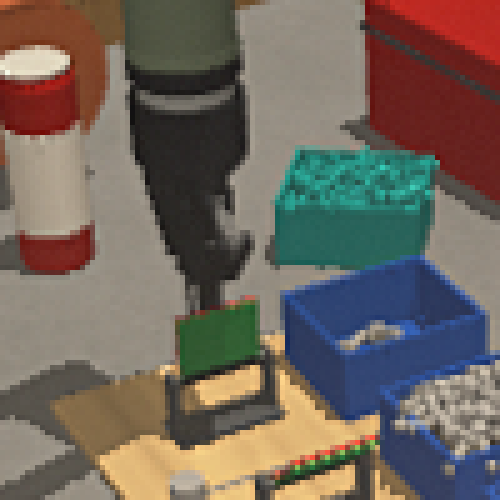

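The flap is now nearly upright, with its red-rimmed edge at about (263,171). I push past upright, then retreat.

Emit:
jog_arm:
  jaw: [0,0,0,0,0,0,0,0,0,0]
  delta_pos:
    - [0,-0.005,0]
    - [0,-0.01,0]
    - [0,-0.015,0]
    - [0,-0.02,0]
    - [0,-0.025,0]
    - [0,-0.028,0]
    - [0,-0.028,0]
    - [0,-0.028,0]
    - [0,-0.028,0]
    - [0,-0.028,0]
  turn:
    - [0,0,0]
    - [0,0,0]
    - [0,0,0]
    - [0,0,0]
    - [0,0,0]
    - [0,0,0]
    - [0,0,0]
    - [0,0,0]
    - [0,0,0]
    - [0,0,0]

```text
time: 5.4
tool_pos: [0.5078, 0.1914, 0.0529]
tcp_rot: [0.0, 0.063, 0.998, 0.0]
wrist_force: [0.3, -0.5, 0.8]
gripper_width: -0.0002
grasp_force: 0.0
```

Run:
```python
from h import *
im=get_image("side");t=get_image("top");print(arm.get_state()["tool_pos"],blobs(im,"green"),[b for b in blobs(t,"red") if 245<b[0][0]<400 and b[0][1]>150])
```

```text
[0.5076863  0.19140965 0.05288676] [] [(array([309.2, 220.1]), [304, 212, 11, 17, 143]), (array([349.1, 226. ]), [344, 218, 11, 17, 151]), (array([389.4, 231.8]), [384, 224, 12, 17, 165])]
```

Emit:
jog_arm:
  jaw: [0,0,0,0,0,0,0,0,0,0]
  delta_pos:
    - [0,0.015,0]
    - [0,0.015,-0.03]
    - [0,0.01,-0.06]
    - [0,0,-0.08]
    - [0,-0.04,-0.08]
    - [0,-0.08,-0.08]
    - [0,-0.12,-0.08]
    - [0,-0.16,-0.08]
    - [0,-0.195,-0.08]
    - [0,-0.205,-0.08]
  turn:
    - [0,0,0]
    - [0,0,0]
    - [0,0,0]
    - [0,0,0]
    - [0,0,0]
    - [0,0,0]
    - [0,0,0]
    - [0,0,0]
    - [0,0,0]
    - [0,0,0]

```text
time: 6.33
tool_pos: [0.4815, -0.0162, 0.1331]
tcp_rot: [0.0, 0.065, 0.998, -0.001]
wrist_force: [-0.1, -0.7, -0.4]
gripper_width: -0.0003
grasp_force: 0.0
```

Emit:
jog_arm:
  jaw: [0,0,0,0,0,0,0,0,0,0]
  delta_pos:
    - [0,0,0.0]
    - [0,0,0.02]
    - [0,0,0.04]
    - [0,0,0.06]
    - [0,0,0.07]
    - [0,0,0.08]
    - [0,0,0.08]
    - [0,0,0.08]
    - [0,0,0.08]
    - [0,0,0.08]
  turn:
    - [0,0,0]
    - [0,0,0]
    - [0,0,0]
    - [0,0,0]
    - [0,0,0]
    - [0,0,0]
    - [0,0,0]
    - [0,0,0]
    - [0,0,0]
    - [0,0,0]

```text
time: 7.17
tool_pos: [0.4832, -0.0122, 0.0541]
tcp_rot: [0.001, 0.063, 0.998, -0.0]
wrist_force: [-0.1, -1.0, -0.3]
gripper_width: -0.0001
grasp_force: 0.0
```

Run:
```python
from h import *
im=get_image("side");t=get_image("top");print(arm.get_state()["tool_pos"],blobs(im,"green"),[b for b in blobs(t,"red") if 245<b[0][0]<400 and b[0][1]>150])
cv2.imwrite("pics/i.png",cv2.resize(im[110:270,220:380],None,fx=3.7,fy=3.7,interpolation=3)[:,:,::-1])
```

```text
[ 0.48291626 -0.01232712  0.0539036 ] [] [(array([269.3, 214.2]), [265, 206, 10, 17, 128]), (array([350.3, 226.5]), [346, 219, 9, 16, 110]), (array([311.2, 224.1]), [309, 221, 5, 7, 28]), (array([389.4, 231.8]), [384, 224, 12, 17, 165])]
```

View pics/i.png

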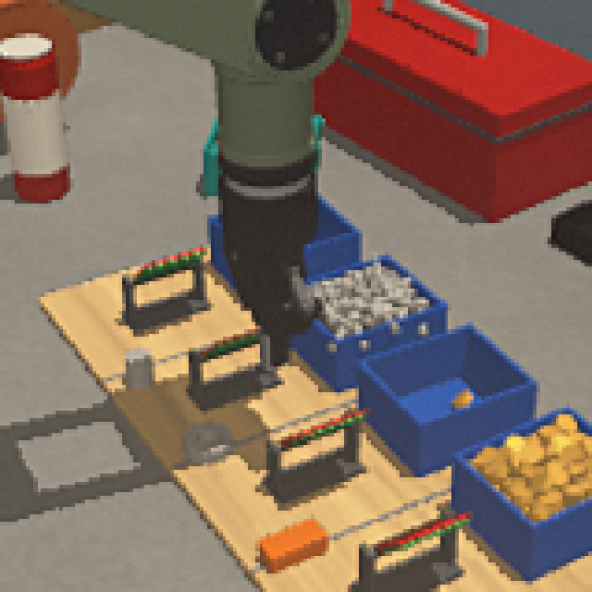

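Tag 1 now lies red up (top 269,214). The fingertip is near (294,208), beside tag 2.

Run:
```python
from h import *
for z in(.054,.08):print(proj("side",[.483,-.0122,z]))
print(ray("side",(294,208),.08),[proj("side",[.491+a*.992,.0643-a*.126,.055]) for a in(-.04,.04)])
```

```text
[294.4 215.6]
[294.2 208.8]
[ 0.48497386 -0.00860495  0.08      ] [array([271. , 206.9]), array([293.3, 199.4])]
```

Emit:
jog_arm:
  jaw: [0,0,0,0,0,0,0,0,0,0]
  delta_pos:
    - [0,0.009,0]
    - [0,0.018,0]
    - [0,0.027,0]
    - [0,0.036,0]
    - [0,0.045,0]
    - [0,0.054,0]
    - [0,0.063,0]
    - [0,0.072,0]
    - [0,0.081,0]
    - [0,0.088,0]
  turn:
    - [0,0,0]
    - [0,0,0]
    - [0,0,0]
    - [0,0,0]
    - [0,0,0]
    - [0,0,0]
    - [0,0,0]
    - [0,0,0]
    - [0,0,0]
    - [0,0,0]

```text
time: 8.1
tool_pos: [0.4965, 0.0774, 0.0577]
tcp_rot: [0.004, 0.062, 0.998, 0.001]
wrist_force: [-0.1, 0.5, -1.2]
gripper_width: 0.0001
grasp_force: 0.0
```

Emit:
jog_arm:
  jaw: [0,0,0,0,0,0,0,0,0,0]
  delta_pos:
    - [0,0,0]
    - [0,0,0]
    - [0,0,0]
    - [0,0,0]
    - [0,0,0]
    - [0,-0.015,0]
    - [0,-0.015,-0.03]
    - [0,-0.01,-0.06]
    - [0,0,-0.09]
    - [0,0,-0.09]
  turn:
    - [0,0,0]
    - [0,0,0]
    - [0,0,0]
    - [0,0,0]
    - [0,0,0]
    - [0,0,0]
    - [0,0,0]
    - [0,0,0]
    - [0,0,0]
    - [0,0,0]

```text
time: 8.93
tool_pos: [0.498, 0.0756, 0.149]
tcp_rot: [0.006, 0.063, 0.998, 0.001]
wrist_force: [1.0, -0.3, -0.6]
gripper_width: -0.0002
grasp_force: 0.0
```

Run:
```python
from h import *
im=get_image("side");t=get_image("top");print(arm.get_state()["tool_pos"],blobs(im,"green"),blobs(t,"green"))
print([b for b in blobs(t,"red") if 245<b[0][0]<400 and b[0][1]>150])
```

```text
[0.49420755 0.07494407 0.14408085] [(array([282.4, 195. ]), [276, 187, 14, 16, 136])] [(array([301. , 222.6]), [297, 219, 8, 8, 48])]
[(array([349.1, 226. ]), [344, 218, 11, 17, 150]), (array([389.4, 231.8]), [384, 224, 12, 17, 165])]
```

Tag 2 is green up. Next is tag 4, approached from its -y side.

Emit:
jog_arm:
  jaw: [0,0,0,0,0,0,0,0,0,0]
  delta_pos:
    - [0.002,-0.04,0]
    - [0.002,-0.08,0]
    - [0.002,-0.12,0]
    - [0.002,-0.16,0]
    - [0.002,-0.2,0]
    - [0.002,-0.24,0]
    - [0.002,-0.28,0]
    - [0.002,-0.32,0]
    - [0.002,-0.355,0]
    - [0.002,-0.367,0]
  turn:
    - [0,0,0]
    - [0,0,0]
    - [0,0,0]
    - [0,0,0]
    - [0,0,0]
    - [0,0,0]
    - [0,0,0]
    - [0,0,0]
    - [0,0,0]
    - [0,0,0]

```text
time: 9.87
tool_pos: [0.4427, -0.293, 0.1408]
tcp_rot: [-0.001, 0.065, 0.998, -0.0]
wrist_force: [-0.1, 0.0, 0.5]
gripper_width: -0.0005
grasp_force: 0.0
```

Emit:
jog_arm:
  jaw: [0,0,0,0,0,0,0,0,0,0]
  delta_pos:
    - [0,0,0]
    - [0,0,0]
    - [0,0,0.02]
    - [0,0,0.04]
    - [0,0,0.06]
    - [0,0,0.08]
    - [0,0,0.09]
    - [0,0,0.09]
    - [0,0,0.09]
    - [0,0,0.09]
  turn:
    - [0,0,0]
    - [0,0,0]
    - [0,0,0]
    - [0,0,0]
    - [0,0,0]
    - [0,0,0]
    - [0,0,0]
    - [0,0,0]
    - [0,0,0]
    - [0,0,0]

```text
time: 10.7
tool_pos: [0.4459, -0.2887, 0.0539]
tcp_rot: [0.001, 0.062, 0.998, -0.001]
wrist_force: [-0.6, -0.1, 0.4]
gripper_width: 0.0002
grasp_force: 0.0
```

Emit:
jog_arm:
  jaw: [0,0,0,0,0,0,0,0,0,0]
  delta_pos:
    - [0,0.009,0]
    - [0,0.018,0]
    - [0,0.027,0]
    - [0,0.036,0]
    - [0,0.045,0]
    - [0,0.054,0]
    - [0,0.063,0]
    - [0,0.072,0]
    - [0,0.081,0]
    - [0,0.088,0]
  turn:
    - [0,0,0]
    - [0,0,0]
    - [0,0,0]
    - [0,0,0]
    - [0,0,0]
    - [0,0,0]
    - [0,0,0]
    - [0,0,0]
    - [0,0,0]
    - [0,0,0]

```text
time: 11.53
tool_pos: [0.4645, -0.2048, 0.0623]
tcp_rot: [0.01, 0.064, 0.998, -0.004]
wrist_force: [2.0, 1.2, 2.4]
gripper_width: 0.0
grasp_force: 1.3
```

Emit:
jog_arm:
  jaw: [0,0,0,0,0,0,0,0,0,0]
  delta_pos:
    - [0,0,0]
    - [0,0,0]
    - [0,0,0]
    - [0,0,0]
    - [0,-0.015,0]
    - [0,-0.015,-0.03]
    - [0,-0.02,-0.06]
    - [0,-0.04,-0.09]
    - [0,-0.07,-0.11]
    - [0,-0.1,-0.13]
  turn:
    - [0,0,0]
    - [0,0,0]
    - [0,0,0]
    - [0,0,0]
    - [0,0,0]
    - [0,0,0]
    - [0,0,0]
    - [0,0,0]
    - [0,0,0]
    - [0,0,0]

```text
time: 12.37
tool_pos: [0.4432, -0.301, 0.1836]
tcp_rot: [-0.0, 0.062, 0.998, 0.0]
wrist_force: [0.5, -0.7, -0.7]
gripper_width: -0.0001
grasp_force: 0.0
```

Emit:
jog_arm:
  jaw: [0,0,0,0,0,0,0,0,0,0]
  delta_pos:
    - [0,0,-0.02]
    - [0.02,0,-0.04]
    - [0.04,0,-0.05]
    - [0.06,0,-0.05]
    - [0.06,0,-0.05]
    - [0.06,0,-0.05]
    - [0.06,0,-0.05]
    - [0.06,0,-0.05]
    - [0.06,0,-0.05]
    - [0.06,0,-0.05]
  turn:
    - [0,0,0]
    - [0,0,0]
    - [0,0,0]
    - [0,0,0]
    - [0,0,0]
    - [0,0,0]
    - [0,0,0]
    - [0,0,0]
    - [0,0,0]
    - [0,0,0]

```text
time: 13.2
tool_pos: [0.3844, -0.2929, 0.2323]
tcp_rot: [-0.0, 0.063, 0.998, 0.0]
wrist_force: [-0.1, 0.2, -0.0]
gripper_width: 0.0003
grasp_force: 0.0
```

Run:
```python
from h import *
t=get_image("top");print(blobs(t,"green"),[b for b in blobs(t,"red") if 245<b[0][0]<400 and b[0][1]>150])
cv2.imwrite("pics/j.png",cv2.resize(t[140:280,230:430],None,fx=4,fy=4,interpolation=3)[:,:,::-1])
```

```text
[(array([300.8, 219. ]), [296, 212, 10, 15, 115]), (array([381. , 230.9]), [377, 224, 8, 15, 96])] [(array([269.3, 214.2]), [265, 206, 10, 17, 128]), (array([349.1, 226. ]), [344, 218, 11, 17, 151])]
```

View pics/j.png

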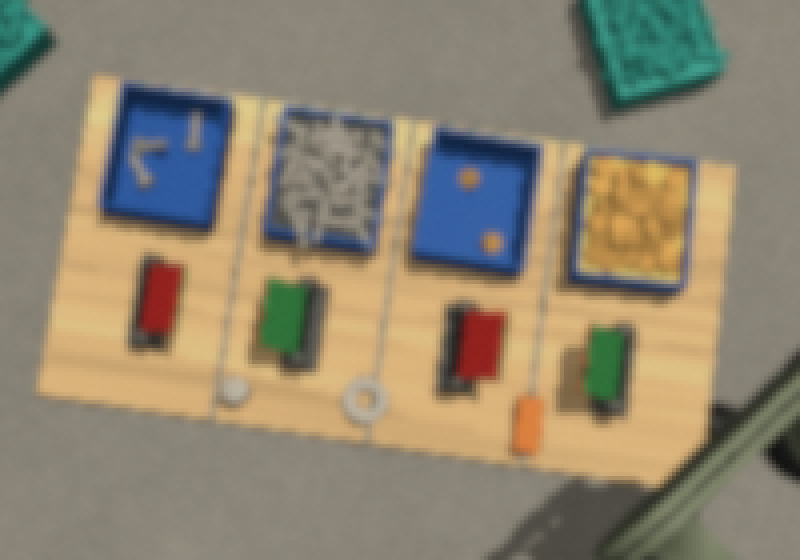

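Tags 2 and 4 are green at (301,219) and (381,231), and tags 1 and 3 are red at (269,214) and (349,226). The bins and bystanders are where they were, and the arm is clear.

```bash
python3 -c "
from bench import arm
print(arm.close_job())"
```

```text
the job is handed in; nothing more can be done
None
```

The job is handed in: in the last picture both heaped bins have their tags green up, both nearly empty bins have theirs red up, and nothing else has visibly moved.

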